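Vent an air regulator, then refit its knob on the D-spindle and hold it down

TASK

This compressed-air regulator is off the line to get its knob back: first vent the trapped air by pressing the round head of the bleed valve right down and keeping it down for a good second, then let it spring back. Now take the loose knob, turn it so that its D-shaped bore matches the flat of the spindle, push it on, and press knob and spindle down until the knob's skirt sits on the bonnet. Finish while still holding it pressed down there, as I will then tighten its grub screw, and leave the tin, the hex key and the spanner where they lie.

Things in the scene. Friction and masses are not known exactly. Their poses are not given: they have to be found in the camera images.
- air_unit: regulator bolted down: dark foot plate 100x160x5 mm with an aluminium manifold (58 mm wide), dial gauge in front out to x=-54, couplings at both ends (y=-97 to +95), black ribbed bonnet with the spindle at y=-36, bleed valve at y=+46. Origin under the middle of the plate; x away from the gauge, y along the manifold to the bleed valve, z up
- bonnet_face (a point): centre of the flat round top of the black bonnet (34 mm across on top, 51 mm at its foot), 88 mm above the bench; the knob's underside sits on it when knob and spindle are pressed down
- spindle_tip (a point): centre of the top of the bare steel spindle standing 18 mm out of the bonnet; moves with it. D-shaft: 12 mm round, one flat 3.1 mm from the axis along its whole length, top 2.5 mm tapered (not the flat). x points square out of the flat, z up. It stands at any angle and turns only stiffly (0.3 N m); only the knob's angle to it counts
- stem (a joint): how far the spindle is pressed down, in m: 0 = up, 0.005 = knob skirt on the bonnet, 0.007 = end of its own travel. Its lock spring pushes it up again with 4 N at 0 and 9 N at 0.005, so it comes up as soon as the knob is let go
- bleed_top (a point): centre of the top of the bleed valve's steel mushroom head (27 mm across, about 9 mm thick, slightly domed) on a brass hexagon; 91 mm above the bench when up. z up. It moves with the head
- bleed (a joint): how far the bleed head is pressed down, in m: 0 = up, 0.008 = at its stop. Spring: 3 N at 0, 7 N at the stop; it springs back when let go
- knob: loose black knob, about 50 g, standing bore down on the bench. Origin: centre of its underside, on the bore's axis; z up, x towards its pointer. Fluted skirt 46 mm across, 15 mm high; on it a grip bar with upright parallel sides, 14 mm thick (y), 42 mm long (x from -21.5 to +20.5), top 34 mm above the underside
- knob_bore (a point): centre of the mouth of the knob's bore (same place and axes as the knob's origin). Bore: D-shaped, blind, 13 mm deep, 13.1 mm round, its flat 3.5 mm from the axis on the pointer side (+x), mouth widened 1.5 mm (0.6 at the flat). Goes on only with its x along the x of spindle_tip (within about 10 degrees); right on, the underside is 13 mm below the spindle's tip
- knob_pointer (a point): tip of the knob's pointer: a nose, 9 mm thick, on one end of the grip bar, reaching 27 mm from the axis along the knob's x, 21.5 mm above its underside; a thin pale line on top of the bar lies on the same half; a small steel grub screw sits in the skirt below it
- grease_tin: closed grease tin with a yellow lid, 79 mm across, 30 mm high; bystander. Origin: centre of its underside
- hex_key_6: hex key lying on the bench, 29 x 94 x 8 mm, long along its y; bystander. Origin: centre of its underside
- spanner_10: small combination spanner lying on the bench, 21 x 129 x 6 mm, long along its y; bystander. Origin: centre of its underside
Mind the look-alikes: they are no part of the job. Several things have the shape of the knob; the one meant has the colours described above.

How it is judged:
On the way, in this order (a step that is already met when the one before it is completed fails the run):
1. the bleed valve's head is pressed down to its stop and kept there (value of joint bleed above 0.007 m), for 0.7 s.
2. the bleed head has sprung back and the knob is slid onto the spindle, its bore on the D (horizontal distance between knob and spindle_tip below 0.003 m and x of knob_pointer in the frame of spindle_tip above 0.024 m and angle between the x axis of knob and the x axis of spindle_tip, either way round below 0.2 rad and angle between knob's own z axis and vertical below 0.08 rad and value of joint bleed below 0.0015 m and z of knob in the frame of spindle_tip below -0.0095 m), for 0.1 s.
At the end, for the whole second after the job is handed in: Knob on the spindle (axis within 3 mm, upright, pointer on the flat's side, 0.2 rad, underside 11 mm or more below the tip), pressed by the fingers (over 2 N) against its spring: underside within 1.2 mm of the bonnet, spindle down over 3.8 mm, over 4 N on the regulator, still; bleed head up (horizontal distance between knob and spindle_tip below 0.003 m and x of knob_pointer in the frame of spindle_tip above 0.024 m and angle between the x axis of knob and the x axis of spindle_tip, either way round below 0.2 rad and angle between knob's own z axis and vertical below 0.08 rad and z of knob in the frame of spindle_tip below -0.011 m and z of knob in the frame of bonnet_face below 0.0012 m and value of joint stem above 0.0038 m and contact force between the fingers and knob above 2 N and contact force between knob and air_unit above 4 N and linear speed of knob below 0.02 m/s and value of joint bleed below 0.0015 m); the arm keeps its last pose, push and grip.
It fails at once if the grease tin is moved from its place (more than 3 cm) (distance of grease_tin from where it was at the start of the episode above 0.03 m).
It fails at once if the hex key is moved from its place (more than 3 cm) (distance of hex_key_6 from where it was at the start of the episode above 0.03 m).
It fails at once if the spanner is moved from its place (more than 3 cm) (distance of spanner_10 from where it was at the start of the episode above 0.03 m).
It also fails if it takes over 48 s, if anything falls off the work surface, if the arm or the gripper's body presses on something with over 40 N, if the wrist force passes 120 N, or if a joint passes its speed limit or range.

ROBOT

A 7-joint arm with a two-finger parallel gripper is mounted at the origin on a cart in front of the work surface, level with it; the furniture and walls round the work are solid. World frame = base frame: x ahead of the robot, y to its left, z up, the work surface at z = 0. Lengths are in m, angles in rad, forces in N, time in s.
With the tool pointing down it reaches from about 0.4 to 0.85 m from the base axis. Payload 10.4 kg.
Tool frame: the origin (TCP) lies at the very end of the fingers, on their centre line; the grasp point (between the pads) lies 19 mm behind it; x points along the fingers, y is the direction in which the jaws open and shut, and the axes are right-handed (so a half turn about x gives the same grasp; the last joint's range is limited). The gripper opens to 85 mm and grips with 20 to 120 N. Pads are 22 mm wide; open, the fingers measure 114 mm over their backs; the gripper's body (76 mm by 85 mm) begins 54 mm behind the grasp point. The pads swing forward as they close: fully open they stand 13 mm farther back than shut.
Start: joints at [-1.26, 0.332, -0.065, 1.46, 0.022, 1.35, -0.088], TCP at [0.205, 0.591, 0.231] pointing down, gripper open.
Joint ranges: [-2.6, 2.6], [-0.5, 2.12], [-1.47, 1.34], [0.16, 2.42], [-1.27, 4.41], [0.06, 2.06], [-2.6, 2.6]. Speed limits (rad/s): [2.22, 2.22, 2.79, 2.79, 3.14, 3.14, 3.14].

INTERFACE

Orientations are given as a unit quaternion [x, y, z, w].
In Python, from workcell import monitor, camera, ticket, regions_of gives the robot as it stands.
- The arm moves only by the tool step_arm, never from a script. Its argument "increments" is a list of rows, each a list of 5 numbers: the finger opening in m, from 0 to 0.0854, then the shift along the world's x, y, z in m, then the turn about the world's z in rad. A call has 1 to 12 rows; each row shifts and turns the commanded pose from where the row before left it; what a row does not reach is not made up. A row lasts 1/12 s, in which the tool goes at most 41.7 mm and 7.16 degrees, less where a joint would pass 70% of its speed; a pose out of reach is approached as far as the arm can. A call with a gripper value outside its range is refused whole. The fingers move at their own pace and stop on an object; "force" is the grip in N (left out, the last holds). Time passes only in rows, so rows that do not move let the fingers close. It gives the time, the measured TCP pose, the force and the opening at its end, in the units of the state.
- monitor.get_obs(): the state, without advancing time (a new reading comes with each control period).
- camera(name): name is "scene" or "top"; returns a dict with "color" (400x640x3 uint8, red, green, blue), "range_z" (400x640 float32, m along the optical axis (not along the pixel's ray), 0 where there is no reading), "fx", "fy", "cx", "cy" (pixels), "cam_to_world" (4x4, takes a point from camera to world coordinates). Camera axes: x right, y up, looking along -z (the intrinsics and any distortion apply to the point x, -y, -z); pixel columns grow to the right and rows downward; lengths in m; the calibration is good to about 2 mm. A picture is of the moment at which its call begins.
- ticket.hand_in(): hands the job in, once; it reports no verdict.
Trained networks look in a picture, given as the dict that the camera call returned (one of the last four; its "shot" number tells which), for a name from the list of things; names that differ only in an ending like _2 or _b are one class to them, and where a whole thing is asked for, a point or a joint stands for the part that bears it (a point fixed in the world has none). Each returns a list of dicts, best first, with "p" (0 to 1); they miss things now and then, are a little off and sometimes report something else, mostly with a low value. They report only what shows in the picture. A call takes as long as a camera call. They do not tell look-alikes from the thing itself.
- regions_of(picture, query): "region" (400x640 bool, what is visible of it) and "centre" ([row, column] in pixels, amid what is visible of it).
The state is a dict: "clock": time; "joint_pos": joint angles; "joint_velocities": joint speeds; "tau": joint torques, N m; "position": TCP position; "ee_rot": TCP orientation; "ft_force": force on the tool from outside, world axes, zero at the start; "torque": the same for the moment, N m; "grip_width": opening from 0.0 (shut) to 1.0 (fully open).
Only numpy, scipy, OpenCV 4.12 (cv2) and the standard library are available. Lean on these libraries where they do the work, as an engineer would, in place of code of your own. Each camera call takes 0.05 s, during which the arm holds its last target. There are 200 camera calls.

## Working session

There is one attempt and no reset: what is moved stays moved. The work goes in short steps, Python scripts to look and compute and a tool call to move; the robot and the scene stay as the last step left them, time stands still between calls to the robot, and variables do not carry over. Pictures are saved under pics/ and viewed, about 8 in all and at most 12, crops included, and the job is handed in when it is done.

Besides the shell and the picture viewer there is one more tool, called as a command line: name --pt "numbers of a row" for each row, then --argument value for the rest. step_arm: Moves the arm, as the interface text tells. Its arguments: {"type":"object","properties":{"increments":{"type":"array"},"force":{"type":"number"}},"required":["increments"]}

```bash
mkdir -p pics; cat > h.py <<'E'
import numpy as np, cv2
from workcell import monitor, camera, ticket, regions_of
def world(p):
    """HxWx3 world points"""
    z=p["range_z"].astype(float); r,c=np.mgrid[:z.shape[0],:z.shape[1]]
    P=np.stack([(c-p["cx"])/p["fx"]*z,-(r-p["cy"])/p["fy"]*z,-z,np.ones_like(z)],-1)
    W=(P@np.array(p["cam_to_world"]).T)[...,:3]; W[z==0]=np.nan
    return W
def save(p,name,crop=None,k=1):
    im=p["color"][...,::-1]
    if crop: im=im[crop[0]:crop[1],crop[2]:crop[3]]
    if k!=1: im=cv2.resize(im,None,fx=k,fy=k,interpolation=cv2.INTER_CUBIC)
    cv2.imwrite("pics/"+name,im)
E
python3 - <<'E'
from h import *
print([k for k in camera("top")])
o=monitor.get_obs(); print({k:np.round(v,3) for k,v in o.items()})
for n in ("scene","top"):
    p=camera(n); save(p,n+"0.png"); W=world(p); print(n,p["fx"],np.round(p["cam_to_world"],3).tolist())
    for q in ("air_unit","knob","spindle_tip","bleed_top","bonnet_face","grease_tin","hex_key_6","spanner_10"):
        try:
            for d in regions_of(p,q)[:4]:
                m=d["region"]; w=W[m]; w=w[~np.isnan(w[:,0])]
                print(q,round(d["p"],2),np.round(d["centre"]),m.sum(),np.round(np.median(w,0),3),np.round(w.max(0),3), p["color"][m].mean(0).round())
        except Exception as e: print(q,e)
E
```

```text
['color', 'range_z', 'fx', 'fy', 'cx', 'cy', 'cam_to_world', 'shot']
{'clock': np.float64(0.05), 'joint_pos': array([-1.26 ,  0.333, -0.065,  1.461,  0.022,  1.35 , -0.089]), 'joint_velocities': array([-0.001, -0.001, -0.001, -0.001,  0.   , -0.   , -0.001]), 'tau': array([ 2.0000e-03, -6.2736e+01,  5.0000e-02, -3.9285e+01,  1.6000e-02,
        7.0000e-03, -0.0000e+00]), 'position': array([0.205, 0.59 , 0.231]), 'ee_rot': array([ 0.117,  0.697, -0.118,  0.697]), 'ft_force': array([-0.384,  0.19 , -0.116]), 'torque': array([-0.001, -0.033, -0.011]), 'grip_width': np.float64(0.996)}
scene 418.93808146380286 [[0.564, 0.59, -0.577, -0.112], [-0.825, 0.416, -0.382, -0.4], [0.015, 0.692, 0.722, 0.85], [0.0, 0.0, 0.0, 1.0]]
knob 0.64 [276. 398.] 337 [ 0.446 -0.246  0.016] [ 0.5   -0.223  0.037] [38. 35. 34.]
knob 0.51 [179. 321.] 46 [0.557 0.056 0.09 ] [0.569 0.066 0.093] [173. 165. 161.]
bleed_top 0.51 [178. 322.] 53 [0.557 0.055 0.09 ] [0.569 0.066 0.093] [170. 162. 156.]
bonnet_face 0.65 [198. 338.] 2019 [ 0.552 -0.007  0.036] [0.678 0.111 0.108] [105. 100.  95.]
grease_tin 0.81 [185. 23
[... 475 characters left out ...]
77 [229. 391.] 360 [ 0.428 -0.142  0.016] [ 0.456 -0.122  0.039] [113.  72. 125.]
knob 0.75 [220. 437.] 365 [ 0.45  -0.24   0.017] [ 0.473 -0.222  0.039] [66. 57. 49.]
spindle_tip 0.3 [171. 316.] 3315 [0.559 0.014 0.031] [0.635 0.108 0.108] [110. 105. 100.]
bonnet_face 0.6 [168. 316.] 3350 [0.559 0.013 0.031] [0.639 0.11  0.108] [111. 106. 100.]
hex_key_6 0.68 [257. 307.] 176 [0.387 0.046 0.007] [0.409 0.089 0.011] [113. 108. 108.]
hex_key_6 0.3 [164. 299.] 103 [0.561 0.057 0.089] [0.574 0.068 0.094] [181. 176. 172.]
spanner_10 0.55 [158. 227.] 296 [0.617 0.208 0.004] [0.638 0.271 0.01 ] [187. 176. 164.]
spanner_10 0.4 [173. 315.] 3254 [0.559 0.014 0.033] [0.635 0.108 0.108] [111. 106. 100.]
```

```bash
python3 - <<'E'
import cv2
a=cv2.imread("pics/top0.png")[110:290,200:480]; cv2.imwrite("pics/t1.png",cv2.resize(a,None,fx=2.8,fy=2.8,interpolation=cv2.INTER_CUBIC))
a=cv2.imread("pics/scene0.png")[130:310,220:440]; cv2.imwrite("pics/s1.png",cv2.resize(a,None,fx=3.2,fy=3.2,interpolation=cv2.INTER_CUBIC))
E
```

```text
(no output)
```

View pics/t1.png

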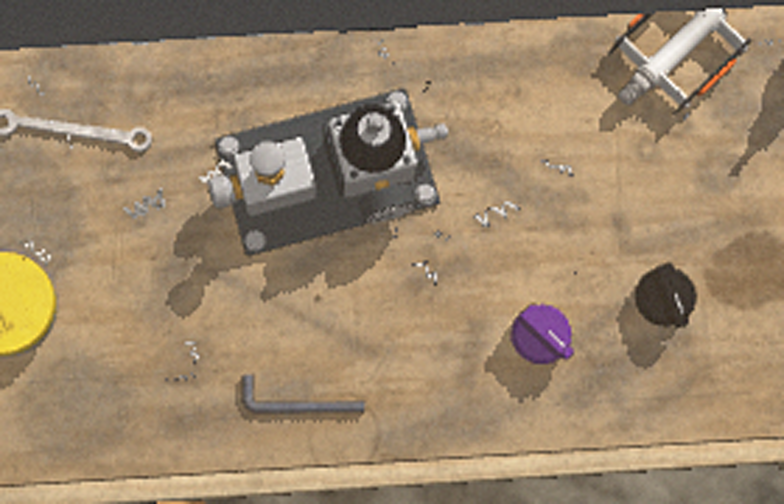

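View pics/s1.png

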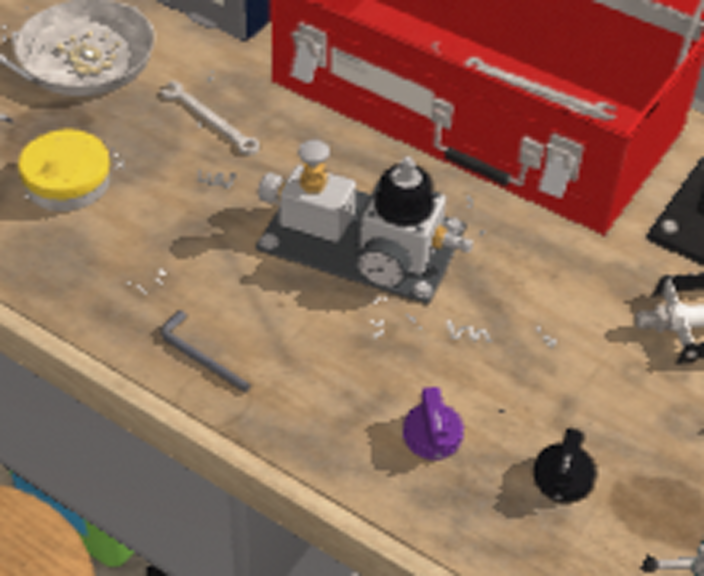

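The top crop shows the bleed head at (268,158), the bare spindle on the black bonnet at (375,125), and the black target knob at (667,295). The purple look-alike is at (542,335). Next I'll measure these finely.

```bash
python3 - <<'E'
from h import *
out=[]
for n in ("scene","top"):
    ps=[camera(n) for _ in range(6)]
    col=np.mean([p["color"].astype(float) for p in ps],0)
    W=np.nanmedian([world(p) for p in ps],0); p=ps[0]
    T=np.array(p["cam_to_world"])
    def pix(w):
        c=np.linalg.inv(T)@np.r_[w,1]; return p["cy"]-p["fy"]*c[1]/-c[2], p["cx"]+p["fx"]*c[0]/-c[2]
    def blob(xy,r,lo,hi):
        m=(np.hypot(W[...,0]-xy[0],W[...,1]-xy[1])<r)&(W[...,2]>lo)&(W[...,2]<hi); return m
    for nm,xy,r,lo,hi in (("bleed",(.56,.057),.022,.085,.096),("tip",(.57,-.03),.03,.102,.112),("bonnet",(.57,-.03),.03,.0845,.092),("knobbar",(.45,-.24),.04,.031,.038),("nose",(.45,-.24),.04,.017,.038)):
        m=blob(xy,r,lo,hi); w=W[m]; 
        if len(w)==0: print(n,nm,"none");continue
        c=w.mean(0); u,s,v=np.linalg.svd(w[:,:2]-c[:2],full_matrices=False)
        print(n,nm,len(w),c.round(4),"ext",np.round(w.max(0)-w.min(0),3),"axis",v[0].round(2),(s/len(w)**.5).round(4),"pix",np.round(pix(c),1))
    for w,h in (((.573,-.033,.106),12),((.45,-.24,.03),18)):
        r,c=np.round(pix(np.array(w))).astype(int); a=col[r-h:r+h,c-h:c+h,::-1]
        out.append(cv2.resize(np.clip(a*1.2,0,255).astype(np.uint8),(390,290) if 0 else (290,290),interpolation=cv2.INTER_CUBIC)); print("crop",n,r-h,c-h,290/(2*h))
cv2.imwrite("pics/z.png",np.vstack([np.hstack(out[:2]),np.hstack(out[2:])]))
E
```

```text
scene bleed 55 [0.5584 0.0564 0.0893] ext [0.022 0.025 0.007] axis [ 0.16 -0.99] [0.0065 0.0059] pix [176.9 317.7]
scene tip 14 [ 0.5779 -0.0221  0.105 ] ext [0.008 0.011 0.004] axis [ 0.07 -1.  ] [0.0035 0.0024] pix [180.3 347.1]
scene bonnet 99 [ 0.5737 -0.0243  0.0876] ext [0.035 0.035 0.007] axis [ 0.5  -0.87] [0.0101 0.0082] pix [186.4 346.5]
scene knobbar 92 [ 0.4522 -0.2443  0.0338] ext [0.042 0.021 0.004] axis [-0.97 -0.25] [0.0122 0.004 ] pix [271.  397.8]
scene nose 125 [ 0.4465 -0.2459  0.0313] ext [0.046 0.022 0.018] axis [-0.97 -0.26] [0.0144 0.0039] pix [273.6 397.1]
crop scene 171 338 12.083333333333334
crop scene 254 377 8.055555555555555
top bleed 121 [0.5617 0.0577 0.0887] ext [0.026 0.025 0.006] axis [0.56 0.83] [0.0066 0.0064] pix [165.9 295. ]
top tip 21 [ 0.5798 -0.0222  0.1049] ext [0.009 0.01  0.005] axis [-0.06  1.  ] [0.003  0.0025] pix [153.  333.3]
top bonnet 209 [ 0.578  -0.022   0.0871] ext [0.035 0.037 0.006] axis [ 0.37 -0.93] [0.0099 0.0095] pix [156.3 333. ]
top knobbar 127 [ 0.4542 -0.2439  0.0332] ext [0.042 0.022 0.004] axis [-0.96 -0.26] [0.0122 0.004 ] pix [213.2 439.8]
top nose 180 [ 0.4516 -0.2435  0.0306] ext [0.047 0.023 0.018] axis [-0.96 -0.27] [0.0135 0.0043] pix [214.6 439.4]
crop top 144 327 12.083333333333334
crop top 197 420 8.055555555555555
```

View pics/z.png

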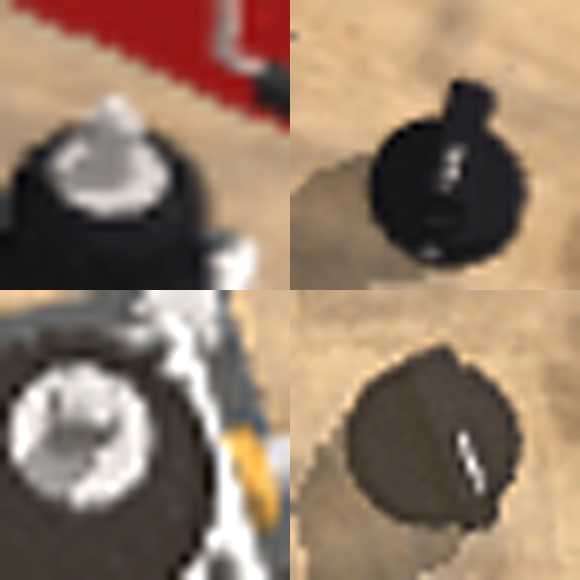

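The pale line, the nose and the long axis all put the knob's pointer at a yaw of about -164.6°. Next I'll fit the spindle's D to depth and colour to get the flat's angle.

```bash
cat > fit.py <<'E'
from h import *
def load(n,k=10):
    ps=[camera(n) for _ in range(k)]
    p=ps[0]; D=np.array([q["range_z"] for q in ps]).astype(float); D[D==0]=np.nan
    return p,np.nanmedian(D,0),np.mean([q["color"].astype(float) for q in ps],0)
def rays(p,rr,cc):
    T=np.array(p["cam_to_world"]); d=np.stack([(cc-p["cx"])/p["fx"],-(rr-p["cy"])/p["fy"],-np.ones_like(rr)],-1)
    return T[:3,3],d@T[:3,:3].T
def render(o,d,cx,cy,th,dz):
    # z along optical axis of first hit with D-spindle (tip .106) on disc plane .088
    ztop=.106+dz; zb=.088+dz
    hs=np.arange(ztop+.0002,zb,-.0004); out=np.full(d.shape[:-1],np.nan)
    tb=(zb-o[2])/d[...,2]; 
    for z in hs:
        t=(z-o[2])/d[...,2]; x=o[0]+t*d[...,0]-cx; y=o[1]+t*d[...,1]-cy
        R=.006-np.clip(z-(ztop-.0025),0,.0025)*.5
        hit=(z<=ztop)&(np.hypot(x,y)<R)&(x*np.cos(th)+y*np.sin(th)<.0031)&np.isnan(out); out[hit]=t[hit]
    return np.where(np.isnan(out),tb,out)
if __name__=="__main__":
  from scipy.optimize import minimize
  S=3
  for n in ("top","scene"):
    p,D,C=load(n)
    r0,c0={"top":(154,333),"scene":(182,347)}[n]; h=5
    rows=np.arange(r0-h,r0+h+1); cols=np.arange(c0-h,c0+h+1)
    Dd=D[rows[0]:rows[-1]+1,cols[0]:cols[-1]+1]
    print(n); print(np.round((Dd-np.nanmin(Dd))*1000).astype(int)); print(C[rows[0]:rows[-1]+1,cols[0]:cols[-1]+1].mean(-1).round().astype(int))
    rr,cc=np.meshgrid(rows.astype(float),cols.astype(float),indexing="ij"); o,d=rays(p,rr,cc)
    ok=np.zeros_like(Dd,bool); T=np.array(p["cam_to_world"])
    P=o+d*Dd[...,None]; ok=(np.hypot(P[...,0]-.578,P[...,1]+.022)<.014)
    def cost(v,th): 
        e=np.abs(render(o,d,v[0],v[1],th,v[2])-Dd)[ok]; return np.minimum(e,.012).mean()*1000
    for th in range(-180,180,20):
        b=min((minimize(cost,x0,args=(np.radians(th),),method="Nelder-Mead",options=dict(initial_simplex=[np.array(x0)+q for q in ([0,0,0],[.002,0,0],[0,.002,0],[0,0,.001])],maxfev=60)) for x0 in ([.578,-.022,0],[.580,-.023,0])),key=lambda s:s.fun)
        print(th,round(b.fun,3),b.x.round(4))
E
python3 fit.py
```

```text
top
[[23 23 23 22 21 21 22 22 23 21 24]
 [22 22 22 21 21 21 23 22 21 23 22]
 [20 22 21 22  3  4  2 21 20 21 22]
 [20 22 20  4  2  1  2  4 20 20 21]
 [19 20 20  2  1  1  2  1  3 21 20]
 [20 20 20  2  2  0  1  1  2 20 21]
 [19 19 19  3  2  3  5  8 10 18 20]
 [18 18 19 10 10 11 15 15 19 19 20]
 [18 17 18 17 17 20 19 19 19 17 17]
 [18 17 17 18 20 18 17 19 18 18 19]
 [18 17 17 17 17 17 18 18 18 18 19]]
[[ 45  53  47  43  42  39  40  42  43  56  58]
 [ 49  45  35 104 101 147 152  73  37  42  41]
 [ 44  64 145 196 174 188 199 187 144 108  45]
 [ 30 187 194 122 181 183 185 194 167 194  80]
 [139 194 196  87 172 156 182 187 177 198 195]
 [193 197 170 111 135 133 155 200 141 188 201]
 [203 200 167  90  90  83  94 104 101 187 199]
 [201 203 126  83  87  85  82  72 148 191 202]
 [210 146 125 105  97 103 107 184 187 188 197]
 [111 129 128 127 124 121 112 187 186 192 211]
 [ 44 123 131 126 123 117 184 193 194 204 143]]
-180 0.689 [ 5.796e-01 -2.210e-02 -5.000e-04]
-160 0.711 [ 5.797e-01 -2.240e-02 -5.000e-04]
-140 1.166 [ 0.5799 -0.0222 -0.0007]
-120 1.555 [ 0.5809 -0.0224 -0.0006]
-100 1.566 [ 5.
[... 1706 characters left out ...]
3 [ 5.791e-01 -2.200e-02  3.000e-04]
-120 1.243 [ 5.789e-01 -2.200e-02  2.000e-04]
-100 1.509 [ 5.793e-01 -2.180e-02  2.000e-04]
-80 1.837 [ 5.811e-01 -2.370e-02  3.000e-04]
-60 1.637 [ 5.799e-01 -2.140e-02  2.000e-04]
-40 1.346 [ 5.804e-01 -2.170e-02  2.000e-04]
-20 0.892 [ 5.796e-01 -2.160e-02  1.000e-04]
0 0.885 [ 5.799e-01 -2.150e-02  2.000e-04]
20 0.88 [ 5.80e-01 -2.16e-02  2.00e-04]
40 0.903 [ 5.80e-01 -2.15e-02  2.00e-04]
60 0.885 [ 5.799e-01 -2.150e-02  2.000e-04]
80 1.068 [ 5.798e-01 -2.080e-02  2.000e-04]
100 1.566 [ 5.796e-01 -2.050e-02  5.000e-04]
120 1.689 [ 5.797e-01 -2.130e-02  2.000e-04]
140 1.638 [ 5.788e-01 -2.140e-02  2.000e-04]
160 1.051 [ 5.782e-01 -2.210e-02 -1.000e-04]
```

Both cameras agree: the flat points at about -172°, and the spindle is at (0.579, -0.022). Now moving to the bleed valve with the fingers shut.

step_arm --pt "0 0.022 -0.033 0 -0.12" --pt "0 0.022 -0.033 0 -0.12" --pt "0 0.022 -0.033 0 -0.12" --pt "0 0.022 -0.033 0 -0.12" --pt "0 0.022 -0.033 0 -0.12" --pt "0 0.022 -0.033 0 -0.12" --pt "0 0.022 -0.033 0 -0.12" --pt "0 0.022 -0.033 0 -0.12" --pt "0 0.022 -0.033 0 -0.12" --pt "0 0.022 -0.033 0 -0.12" --pt "0 0.022 -0.033 0 -0.12" --pt "0 0.022 -0.033 0 -0.12" --force 60

```text
clock: 3.55
position: [0.4695, 0.1927, 0.2317]
ee_rot: [0.55, 0.445, -0.549, 0.445]
ft_force: [0.4, 1.6, -0.2]
grip_width: -0.001
```

step_arm --pt "0 0.022 -0.033 -0.01 -0.12" --pt "0 0.022 -0.033 -0.01 -0.12" --pt "0 0.022 -0.033 -0.01 -0.12" --pt "0 0.022 -0.033 -0.01 -0.12" --pt "0 0 0 -0.03 0" --pt "0 0 0 -0.02 0" --pt "0 0 0 0 0"

```text
clock: 4.13
position: [0.5546, 0.0616, 0.1374]
ee_rot: [-0.637, -0.304, 0.641, -0.303]
ft_force: [-0.8, 0.1, 0.4]
grip_width: -0.001
```

step_arm --pt "0 0.005 -0.004 -0.02 0" --pt "0 0 0 -0.018 0" --pt "0 0 0 -0.008 0" --pt "0 0 0 -0.006 0" --pt "0 0 0 -0.003 0" --pt "0 0 0 0 0"

```text
clock: 4.63
position: [0.5618, 0.059, 0.087]
ee_rot: [0.639, 0.304, -0.638, 0.304]
ft_force: [-3.5, 0.0, 4.4]
grip_width: -0.0
```

step_arm --pt "0 0 0 -0.002 0" --pt "0 0 0 -0.002 0" --pt "0 0 0 -0.001 0" --pt "0 0 0 0 0" --pt "0 0 0 0 0"

```text
clock: 5.05
position: [0.5622, 0.059, 0.0829]
ee_rot: [0.639, 0.304, -0.638, 0.304]
ft_force: [-4.1, 0.6, 6.9]
grip_width: 0.005
```

step_arm --pt "0 0 0 -0.002 0" --pt "0 0 0 -0.002 0" --pt "0 0 0 0 0"

```text
clock: 5.3
position: [0.5625, 0.059, 0.0824]
ee_rot: [0.639, 0.304, -0.638, 0.303]
ft_force: [-21.5, -1.6, 46.2]
grip_width: 0.002
```

step_arm --pt "0 0 0 0.002 0" --pt "0 0 0 0 0" --pt "0 0 0 0 0" --pt "0 0 0 0 0" --pt "0 0 0 0 0" --pt "0 0 0 0 0" --pt "0 0 0 0 0" --pt "0 0 0 0 0" --pt "0 0 0 0 0" --pt "0 0 0 0 0" --pt "0 0 0 0 0" --pt "0 0 0 0 0"

```text
clock: 6.3
position: [0.5624, 0.059, 0.0826]
ee_rot: [0.639, 0.304, -0.638, 0.303]
ft_force: [-13.1, -0.8, 26.2]
grip_width: 0.001
```

```bash
sed -i 's/range(-180,180,20)/range(-200,-144,8)/; s/^    print(n); print(np.round.*$/    print(n)/' fit.py; python3 - <<'E'
from h import *
from scipy.spatial.transform import Rotation as R
o=monitor.get_obs(); print(o["position"],o["ft_force"],R.from_quat(o["ee_rot"]).as_matrix().round(3), np.round(o["joint_pos"],2))
E
```

```text
[0.56237075 0.05902029 0.0826322 ] [-13.07377172  -0.75414214  26.15007849] [[ 0.001  0.776 -0.631]
 [ 0.002 -0.631 -0.776]
 [-1.    -0.    -0.002]] [-0.61  0.36  0.5   1.81 -0.2   1.02 -0.71]
```

The head was held at its stop for over a second (z about 82.6 mm, 26–46 N). Now releasing it and going to the knob.

step_arm --pt "0 0 0 0.02 0" --pt "0 0 0 0.03 0" --pt "0.04 0 0 0.03 0" --pt "0.04 -0.013 -0.037 0 -0.08" --pt "0.04 -0.013 -0.037 0 -0.08" --pt "0.04 -0.013 -0.037 0 -0.08" --pt "0.04 -0.013 -0.037 0 -0.08" --pt "0.04 -0.013 -0.037 0 -0.08" --pt "0.04 -0.013 -0.037 0 -0.08" --pt "0.04 -0.013 -0.037 0 -0.08" --pt "0.04 -0.013 -0.037 0 -0.06" --pt "0.04 0 0 0 0"

```text
clock: 7.3
position: [0.4546, -0.2453, 0.1609]
ee_rot: [0.702, 0.089, -0.701, 0.091]
ft_force: [-0.1, -0.9, -0.2]
grip_width: 0.467
```

```bash
python3 - <<'E'
from h import *
from scipy.spatial.transform import Rotation as R
o=monitor.get_obs(); print(o["position"],o["ft_force"],np.round(o["joint_pos"],2),o["grip_width"]); m=R.from_quat(o["ee_rot"]).as_matrix(); print(np.degrees(np.arctan2(m[1,1],m[0,1])))
p=camera("top"); W=world(p); 
m=(np.hypot(W[...,0]-.561,W[...,1]-.058)<.02)&(W[...,2]>.08)&(W[...,2]<.1); print("bleed",m.sum(),W[m].mean(0))
E
python3 fit.py
```

```text
[ 0.45463575 -0.24531059  0.1609464 ] [-0.11890195 -0.91820828 -0.18161126] [-0.33  0.17  0.81  1.88 -0.13  1.15 -0.78] 0.46746255066438236
-75.42692487565762
bleed 122 [0.56157081 0.05760997 0.0888034 ]
top
-200 0.988 [ 0.5796 -0.0222 -0.0007]
-192 0.834 [ 0.5796 -0.0222 -0.0007]
-184 0.684 [ 0.5795 -0.0222 -0.0007]
-176 0.538 [ 0.5796 -0.0222 -0.0007]
-168 0.458 [ 0.5797 -0.0223 -0.0007]
-160 0.577 [ 0.5796 -0.0223 -0.0007]
-152 0.781 [ 0.5796 -0.0223 -0.0007]
scene
-200 0.987 [ 5.783e-01 -2.190e-02  1.000e-04]
-192 0.828 [ 5.784e-01 -2.190e-02  1.000e-04]
-184 0.705 [ 5.783e-01 -2.190e-02  1.000e-04]
-176 0.606 [ 5.783e-01 -2.210e-02  1.000e-04]
-168 0.548 [ 5.784e-01 -2.200e-02  1.000e-04]
-160 0.626 [ 0.5784 -0.022   0.    ]
-152 0.734 [ 5.786e-01 -2.190e-02  1.000e-04]
```

Both fits now put the flat at about -168°, and the bleed head is back up. Descending on the knob.

step_arm --pt "0.04 -0.0015 0.001 -0.03 0.01" --pt "0.04 0 0 -0.04 0" --pt "0.04 0 0 -0.04 0" --pt "0.04 0 0 -0.02 0" --pt "0.04 0 0 -0.012 0" --pt "0.04 0 0 0 0" --pt "0.04 0 0 0 0"

```text
clock: 8.93
position: [0.4566, -0.2369, 0.018]
ee_rot: [0.7, 0.098, -0.7, 0.098]
ft_force: [0.5, -0.2, 0.0]
grip_width: 0.465
```

step_arm --pt "0 0 0 0 0" --pt "0 0 0 0 0" --pt "0 0 0 0 0" --pt "0 0 0 0 0" --pt "0 0 0 0 0" --pt "0 0 0 0 0" --force 60

```text
clock: 9.43
position: [0.4575, -0.2368, 0.019]
ee_rot: [0.701, 0.098, -0.699, 0.098]
ft_force: [-0.9, -0.7, 6.6]
grip_width: 0.142
```

step_arm --pt "0 0 0 0.01 0" --pt "0 0 0 0.03 0" --pt "0 0 0 0.04 0" --pt "0 0 0 0.04 0" --pt "0 0 0 0.02 0" --pt "0 0 0 0 0" --pt "0 0 0 0 0" --pt "0 0 0 0 0"

```text
clock: 10.1
position: [0.4559, -0.2361, 0.1571]
ee_rot: [-0.7, -0.098, 0.7, -0.098]
ft_force: [-0.5, -0.0, -1.6]
grip_width: 0.143
```

```bash
python3 - <<'E'
from h import *
o=monitor.get_obs(); print(o["position"],o["ft_force"],np.round(o["joint_pos"],2),o["grip_width"])
a=camera("top"); b=camera("scene"); T=np.array
out=[]
for p in (a,b):
    M=np.linalg.inv(np.array(p["cam_to_world"])); c=M@np.r_[o["position"],1]; r=int(p["cy"]+p["fy"]*c[1]/c[2]); cc=int(p["cx"]-p["fx"]*c[0]/c[2]); print(r,cc,p["cx"],p["cy"],p["color"].shape)
    im=p["color"][max(r-35,0):r+35,max(cc-35,0):cc+35,::-1]; out.append(cv2.resize(im,(390,390),interpolation=cv2.INTER_CUBIC))
cv2.imwrite("pics/g.png",np.hstack(out))
E
```

```text
[ 0.45590318 -0.23607285  0.15708084] [-0.54370048 -0.0027775  -1.59761916] [-0.35  0.17  0.82  1.88 -0.14  1.14 -0.77] 0.1429607860463211
201 451 316.5804354337894 191.66056728500163 (400, 640, 3)
235 403 321.26527579936624 199.4044637811784 (400, 640, 3)
```

View pics/g.png

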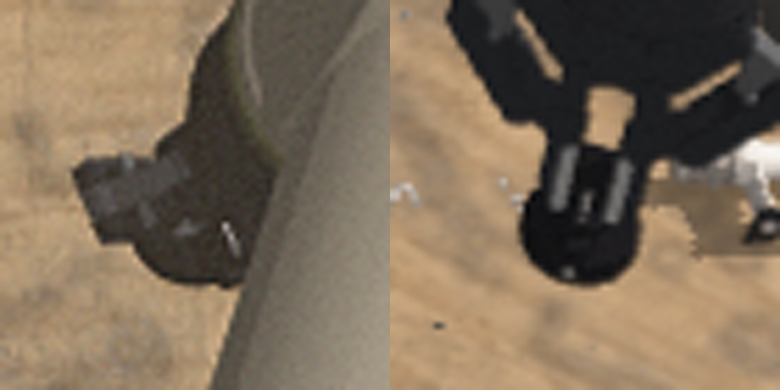

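The knob is held by its bar with the pointer towards the robot: the pale line is at (230,238) in the left panel and the grub screw at (568,272) in the right. Next I'll measure its axis in the hand with the same cameras.

```bash
cat > inhand.py <<'E'
from h import *
from scipy.optimize import least_squares
from scipy.spatial.transform import Rotation as R
def run():
    o=monitor.get_obs(); t=o["position"]; m=R.from_quat(o["ee_rot"]).as_matrix(); print("tcp",t.round(4),"jaw yaw",np.degrees(np.arctan2(m[1,1],m[0,1])).round(1),"tilt",m[:,0].round(3),"f",o["ft_force"].round(1),"w",o["grip_width"])
    for n in ("scene","top"):
        W=np.nanmedian([world(camera(n)) for _ in range(6)],0)
        near=(np.hypot(W[...,0]-t[0],W[...,1]-t[1])<.04)
        w=W[near&(W[...,2]>t[2]-.030)&(W[...,2]<t[2]+.02)]
        print(n,"z hist",np.histogram(w[:,2]-t[2],bins=np.arange(-.03,.021,.003))[0],"min",(np.percentile(w[:,2],2)-t[2]).round(4))
        s=w[(w[:,2]<t[2]-.006)&(w[:,2]>t[2]-.020)]
        if len(s)<15: continue
        f=least_squares(lambda v:np.hypot(s[:,0]-v[0],s[:,1]-v[1])-.0228,t[:2],loss="soft_l1",f_scale=.001)
        e=f.x-t[:2]; print(n,len(s),"axis",f.x.round(4),"rel tcp: along tool y",round(e@m[:2,1],4),"tool z",round(e@m[:2,2],4),"toolz",m[:,2].round(2),"rms",np.sqrt(2*f.cost/len(s)).round(4))
run()
E
python3 inhand.py
```

```text
tcp [ 0.4555 -0.2361  0.1563] jaw yaw -74.1 tilt [-0.002  0.    -1.   ] f [ 0.1  0.2 -0.7] w 0.14461306885396932
scene z hist [  0   0   0   0  17  17  20  29 101  17   6  11  21  22  63  61] min -0.0158
scene 83 axis [ 0.4498 -0.2375] rel tcp: along tool y -0.0003 tool z 0.0058 toolz [-0.96 -0.27  0.  ] rms 0.0005
top z hist [ 0  0  1  0  6  6  8 14 57 11  8  6 14 11 29 28] min -0.0155
top 34 axis [ 0.4517 -0.2386] rel tcp: along tool y 0.0013 tool z 0.0043 toolz [-0.96 -0.27  0.  ] rms 0.0006
```

Both cameras agree within 1 mm on the offset: about (+0.128, +0.216), with a turn of about -0.068. Moving above the spindle and measuring again there.

step_arm --pt "0 0.016 0.027 0 -0.01" --pt "0 0.016 0.027 0 -0.01" --pt "0 0.016 0.027 0 -0.01" --pt "0 0.016 0.027 0 -0.01" --pt "0 0.016 0.027 0 -0.01" --pt "0 0.016 0.027 0 -0.01" --pt "0 0.016 0.027 0 -0.008" --pt "0 0.016 0.027 0 0" --pt "0 0 0 0 0" --pt "0 0 0 0 0" --pt "0 0 0 0 0"

```text
clock: 11.72
position: [0.584, -0.0211, 0.1572]
ee_rot: [-0.703, -0.074, 0.703, -0.074]
ft_force: [-0.3, -0.4, -0.4]
grip_width: 0.144
```

```bash
python3 inhand.py
```

```text
tcp [ 0.584  -0.0211  0.1572] jaw yaw -78.0 tilt [-0.    -0.001 -1.   ] f [-0.3 -0.4 -0.4] w 0.14413996313050997
scene z hist [ 0  0  0  0 12 19 17 19 69  7  7 11 19 15 38 35] min -0.016
scene 67 axis [ 0.5778 -0.0224] rel tcp: along tool y -0.0 tool z 0.0063 toolz [-0.98 -0.21  0.  ] rms 0.0006Traceback (most recent call last):
  File "inhand.py", line 15, in <module>
    run()
    ~~~^^
  File "inhand.py", line 10, in run
    print(n,"z hist",np.histogram(w[:,2]-t[2],bins=np.arange(-.03,.021,.003))[0],"min",(np.percentile(w[:,2],2)-t[2]).round(4))
                                                                                        ~~~~~~~~~~~~~^^^^^^^^^^
    return _quantile_unchecked(
        a, q, axis, out, overwrite_input, method, keepdims, weights)
    return _ureduce(a,
                    func=_quantile_ureduce_func,
    ...<5 lines>...
                    overwrite_input=overwrite_input,
                    method=method)
    r = func(a, **kwargs)
    result = _quantile(arr,
                       quantiles=q,
    ...<2 lines>...
                       out=out,
                       weights=wgt)
    slices_having_nans = np.isnan(arr[-1, ...])
                                  ~~~^^^^^^^^^
IndexError: index -1 is out of bounds for axis 0 with size 0
```

step_arm --pt "0 0.0006 0.0004 -0.012 0" --pt "0 0 0 -0.01 0" --pt "0 0 0 -0.006 0" --pt "0 0 0 -0.004 0" --pt "0 0 0 0 0"

```text
clock: 12.73
position: [0.5841, -0.0201, 0.1239]
ee_rot: [-0.702, -0.074, 0.704, -0.074]
ft_force: [0.4, 0.5, -0.4]
grip_width: 0.142
```

step_arm --pt "0 0 0 -0.002 0" --pt "0 0 0 -0.002 0" --pt "0 0 0 -0.002 0" --pt "0 0 0 0 0"

```text
clock: 13.07
position: [0.5848, -0.0204, 0.1192]
ee_rot: [0.703, 0.074, -0.703, 0.074]
ft_force: [0.8, -1.4, -1.7]
grip_width: 0.143
```

step_arm --pt "0 0 0 -0.002 0" --pt "0 0 0 -0.002 0" --pt "0 0 0 0 0"

```text
clock: 13.32
position: [0.5848, -0.0203, 0.115]
ee_rot: [-0.703, -0.074, 0.703, -0.074]
ft_force: [-0.7, -2.7, -1.4]
grip_width: 0.148
```

step_arm --pt "0 0 0 -0.002 0" --pt "0 0 0 -0.002 0" --pt "0 0 0 0 0" --pt "0 0 0 0 0"

```text
clock: 13.65
position: [0.5849, -0.0204, 0.1115]
ee_rot: [0.703, 0.074, -0.703, 0.074]
ft_force: [-1.6, -1.3, 3.2]
grip_width: 0.146
```

step_arm --pt "0 0 0 -0.002 0" --pt "0 0 0 -0.002 0" --pt "0 0 0 0 0" --pt "0 0 0 0 0"

```text
clock: 13.98
position: [0.585, -0.0203, 0.1076]
ee_rot: [0.703, 0.074, -0.703, 0.074]
ft_force: [-2.9, -2.3, 6.3]
grip_width: 0.148
```

```bash
sed -i 's/("scene","top")/("scene",)/' inhand.py; python3 inhand.py
```

```text
tcp [ 0.585  -0.0203  0.1076] jaw yaw -78.0 tilt [ 0. -0. -1.] f [-2.9 -2.3  6.3] w 0.1480431539676047
scene z hist [14 25 11  1 11 16 19 18 64  7  5 11 14 14 39 37] min -0.0289
scene 65 axis [ 0.5789 -0.0212] rel tcp: along tool y -0.0004 tool z 0.0061 toolz [-0.98 -0.21 -0.  ] rms 0.0006
```

step_arm --pt "0 0 0 -0.0015 0" --pt "0 0 0 -0.0015 0" --pt "0 0 0 0 0" --pt "0 0 0 0 0"

```text
clock: 14.62
position: [0.5852, -0.0204, 0.1069]
ee_rot: [0.704, 0.074, -0.703, 0.073]
ft_force: [-13.6, -1.6, 31.0]
grip_width: 0.141
```

A hard stop at 31 N. I'll check that it is the bonnet face.

```bash
python3 inhand.py; python3 - <<'E'
from h import *
W=np.nanmedian([world(camera("scene")) for _ in range(6)],0); p=camera("scene")
m=(np.hypot(W[...,0]-.579,W[...,1]+.022)<.02)&(W[...,2]>.095)&(W[...,2]<.110); z=W[m][:,2]; print(np.histogram(z,bins=np.arange(.095,.111,.001)))
save(p,"fin.png",(120,230,280,420),4)
o=monitor.get_obs(); print(o["ft_force"],o["torque"],o["clock"])
E
```

```text
tcp [ 0.5852 -0.0204  0.1069] jaw yaw -78.0 tilt [ 0.001  0.001 -1.   ] f [-13.6  -1.6  31. ] w 0.14146356543535754
scene z hist [13 18 16  2 10 15 17 20 64  8  7  8 16 15 46 29] min -0.028
scene 64 axis [ 0.5791 -0.021 ] rel tcp: along tool y -0.0006 tool z 0.0062 toolz [-0.98 -0.21 -0.  ] rms 0.0007
(array([ 0,  0,  0,  0,  0,  0,  4, 27, 14,  2,  0,  2,  1,  2,  0]), array([0.095, 0.096, 0.097, 0.098, 0.099, 0.1  , 0.101, 0.102, 0.103,
       0.104, 0.105, 0.106, 0.107, 0.108, 0.109, 0.11 ]))
[-13.83425874  -1.86981208  30.9236546 ] [-0.52293903  3.31932947  0.01918666] 15.2667
```

View pics/fin.png

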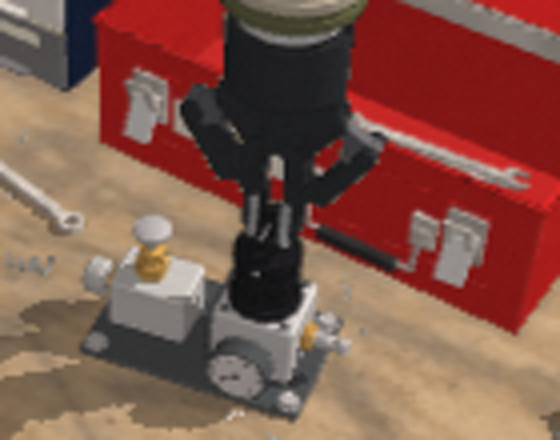

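The skirt top reads 0.1027 m against 0.103 m expected when seated, so the knob is on the D and down on the bonnet. The picture shows it sitting on the bonnet under the gripper, with the bleed head up at (152,230). Handing in while it is held.

```bash
python3 -c "
from workcell import ticket; print(ticket.hand_in())"
```

```text
the job is handed in; nothing more can be done
None
```

I pressed the bleed valve, fitted the black knob on the spindle, and handed the job in at about 15 s, still holding the knob down on the bonnet. The hand-in gives no verdict, so what follows is from my own checks.

- **Bleed valve:** I pressed the head to its stop and held it there for over 1 s at 26–46 N. The press peaked at 46 N on the fingers, so I eased it to 26 N. Afterwards the camera showed the head back up.
- **Fit:** I turned the knob to about -168° to match the flat, and it slid on without resistance. It then moved against the spring down to a hard stop at about 31 N.
- **Seating:** the top of the skirt read 0.1027 m against 0.103 m expected when seated. The tool was vertical within 0.001 rad.
- **Small disagreement:** the last fit put the knob's axis about 1.2 mm from the spindle position I measured earlier. That is within the 3 mm limit and the 2 mm camera calibration.
- **Sideways force:** the sensor also showed about 14 N in x during the final press, in the same proportion as when I pressed the bleed valve.
- **Tin, hex key and spanner:** the arm was kept clear of all three, but I did not measure them again at the end.

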